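# Draw the red-capped vial from its clamped block and hold it slanted over the light pad

### The job

Swing the hold-down lever of the aluminium vial block right over, away from you and clear of the caps, then draw the red-capped vial straight up out of its socket. Bring it over the middle of the light pad and hold it there, a good hand's breadth above the pad, slanting about 45 degrees with the cap end up, so the beetle inside shows against the light; finish still holding it steady. Leave the other vials in their sockets and everything else on the bench where it stands.

Things in the scene. Friction and masses are not known exactly. Their poses are not given: they have to be found in the camera images.
- block: Fixed aluminium block, 70 (x) by 190 (y) by 55 mm high, with four vial sockets 29 mm wide, 42 mm deep, in a row along its y at -66, -22, 22, 66 mm. Origin under its centre, z up. A steel hold-down bail hinges about its y axis at x = 0, z = 38 mm: flat arms outside the block ends (out to y = +-107 mm) and a crossbar 14 mm wide, 74-78 mm from the hinge line, rubber strip below it.
- clamp_lever (a joint): Hinge of the hold-down lever, rad. At the start 0 to 0.1: crossbar 2 mm above the caps, so no vial can be drawn, knob straight up. Grows as the lever swings over to the block's +x (far from the robot), to a stop at 1.75 with the knob low beyond the block. Stiff: stays wherever left, about 2 N at the knob. Clear of the caps from about 1.2.
- clamp_knob (a point): Centre of the lever's black ball knob, 25 mm in diameter, on an 8 mm stem from the middle of the crossbar, 112 mm from the hinge line; 150 mm above the bench when shut. Can be pinched from above and carried round the hinge.
- vial_red: The vial wanted: loose glass vial 27 mm in diameter with a red cap 30 mm in diameter and 19 mm tall; 95 mm tall in all, 35 to 75 g, a dry beetle inside. Stands upright in one of the four sockets (any of them), its underside 13 mm and its cap top 108 mm above the bench. Vials stand 44 mm apart. Origin at the centre of the underside, z along the vial towards the cap.
- vial_red_mid (a point): Middle of the red-capped vial, on its axis, 47.5 mm above its underside.
- vial_a: White-capped specimen vial like the red one, to be left in its socket. Same sizes and frame: origin at the centre of its underside, z towards the cap.
- vial_b: White-capped specimen vial like the red one, to be left in its socket. Same sizes and frame: origin at the centre of its underside, z towards the cap.
- vial_c: White-capped specimen vial like the red one, to be left in its socket. Same sizes and frame: origin at the centre of its underside, z towards the cap.
- light_pad: Fixed flat light pad on the bench, 150 mm (x) by 210 mm (y), 8 mm thick, grey frame with a bright white panel. Origin at the centre of its underside, z up.
- pump_bottle: Bystander: white pump bottle, 64 mm in diameter, 155 mm tall. Origin under its centre.
- tape_roll: Bystander: roll of tan tape lying flat, 84 mm in diameter, 25 mm high. Origin under its centre.
- pen_pot: Bystander: orange pot of pens, 76 mm in diameter, 135 mm tall with the pens. Origin under its centre.
- steel_tray: Bystander: steel tray of paper-wrapped rolls, 150 by 110 mm, 35 mm high. Origin under its centre.
There are look-alikes about, which are no part of the job. Leave any yellow look-alike of the vial_a alone.

How it is judged (in metres and radians):
On the way, in this order (a step that is already met when the one before it is completed fails the run):
1. the hold-down lever is swung over, clear of the caps (beyond 1.15 rad) (value of joint clamp_lever above 1.15 rad), for 0.2 s.
2. the red-capped vial is drawn out: its underside above the block, in the fingers (height (world z) of vial_red above 0.062 m and contact force between vial_red and the fingers above 1 N), for 0.2 s.
At the end, for the whole second after the job is handed in: Red vial at rest in the fingers, off block and pad: middle within 55 mm of the pad centre (plan) and 85-260 mm up, underside over 60 mm up, slanting 32-58 degrees, cap up. Lever beyond 1.1 rad, other vials upright, moved under 15 mm; bystanders under 30 mm (contact force between vial_red and the fingers above 1 N and contact force between vial_red and block below 0.2 N and contact force between vial_red and light_pad below 0.2 N and height (world z) of vial_red above 0.06 m and height (world z) of vial_red_mid between 0.085 and 0.26 m and angle between vial_red's own z axis and vertical between 0.56 and 1.02 rad and horizontal distance between vial_red_mid and light_pad below 0.055 m and linear speed of vial_red below 0.03 m/s and value of joint clamp_lever above 1.1 rad and distance of each of vial_a, vial_b, vial_c from where it was at the start of the episode below 0.015 m and angle between each of vial_a, vial_b, vial_c's own z axis and vertical below 0.15 rad and distance of each of pump_bottle, tape_roll, pen_pot, steel_tray from where it was at the start of the episode below 0.03 m); the arm keeps its last pose, push and grip.
It fails at once if another vial is lifted or displaced from its socket (over 20 mm) (distance of any of vial_a, vial_b, vial_c from where it was at the start of the episode above 0.02 m).
It fails at once if a bystander is pushed over 30 mm away or knocked over (distance of any of pump_bottle, tape_roll, pen_pot, steel_tray from where it was at the start of the episode above 0.03 m or angle between any of pump_bottle, tape_roll, pen_pot, steel_tray's own z axis and vertical above 0.4 rad).
It also fails if it takes over 50 s, if anything falls off the work surface, if the arm or the gripper's body presses on something with over 40 N, if the wrist force passes 120 N, or if a joint passes its speed limit or range.

### The arm

A 6-joint arm with a two-finger parallel gripper is mounted at the origin on the work surface. World frame = base frame: x ahead of the robot, y to its left, z up, the work surface at z = 0. Lengths are in mm, angles in rad, forces in N, time in s.
With the tool pointing down it reaches from about 400 to 825 mm from the base axis. Payload 7 kg.
Tool frame: the origin (TCP) lies on the centre line of the jaws, within the pads' length; the fingertips stand ahead of it and the grasp point (between the pads) lies 11 mm behind it (ctrl.nose_length is the z of the fingertips in the tool frame, in mm); z points along the fingers, y is the line along which they close (so a half turn about z gives the same grasp; the last joint's range is limited). The gripper opens to 85 mm and grips with 20 to 120 N. Pads are 22 mm wide; open, the fingers measure 114 mm over their backs; the gripper's body (76 mm by 85 mm) begins 54 mm behind the grasp point. The pads swing forward as they close: fully open they stand 13 mm farther back than shut.
Start: joints at [1.586, 0.359, 0.012, 0, -1.224, -0.288], TCP at [181.874, 650.013, 239.302] pointing down, gripper open.
Joint ranges: [-3.07, 3.07], [-1.43, 2.12], [-1.02, 1.25], [-3.03, 1.67], [-3.05, -0], [-3.03, 3.03]. Speed limits (rad/s): [2.39, 2.39, 3.01, 3.14, 3.14, 3.14].

### API

Orientations are given as a unit quaternion [x, y, z, w].
In Python, from cell import ctrl, imaging, spotter gives the robot as it stands.
- The arm moves only by the tool carry_out, never from a script. Its argument "steps" is a list of rows, each an object of numbers: "fingers": the opening, from 0 (shut) to 1 (fully open); "dx", "dy", "dz": the shift along the tool's x, y, z in mm; "turn": the turn about the tool's z in degrees. A call has exactly 5 rows; each row is the pose to reach, as a shift and turn from the pose commanded when the call began, along the tool's axes at that moment; what a row does not reach only later rows make up. A row lasts 1/12 s, in which the tool goes at most 41.7 mm and 7.16 degrees, less where a joint would pass 70% of its speed; a pose out of reach is approached as far as the arm can. A call with a gripper value outside its range is refused whole. The fingers move at their own pace and stop on an object; "force" is the grip in N (left out, the last holds). Time passes only in rows, so rows that repeat a pose let the fingers close, or fill a call up. It gives the time, the measured TCP pose, the force, the opening and the grip force at its end, in the units of the state.
- ctrl.state(): the state, without advancing time (a new reading comes with each control period).
- imaging.get_image(name): name is "scene" or "top" or "wrist"; returns a dict with "pixels" (384x512x3 uint8, blue, green, red), "z_map" (384x512 float32, mm along the optical axis (not along the pixel's ray), 0 where there is no reading), "vertical_fov" (degrees; the focal length in pixels is half the picture's height over the tangent of half this angle, whatever the lens; pixels are square), "cx", "cy" (the principal point, pixels), "position" and "attitude" of the camera in the world; the wrist camera has in their place "T_tool_cam" (4x4, takes a point from camera to tool coordinates, whose origin is the TCP and whose axes are the flange's). Camera axes: x right, y down, z forward; pixel columns grow to the right and rows downward; lengths in mm; the calibration is good to about 2 mm. A picture is of the moment at which its call begins: read the wrist's pose just before it.
- ctrl.close_job(): hands the job in; it is judged then, once.
Trained networks look in a picture, given as the dict that the camera call returned (one of the last four; its "shot" number tells which), for a name from the list of things; names that differ only in an ending like _2 or _b are one class to them, and where a whole thing is asked for, a point or a joint stands for the part that bears it (a point fixed in the world has none). Each returns a list of dicts, best first, with "conf" (0 to 1); they miss things now and then, are a little off and sometimes report something else, mostly with a low value. They report only what shows in the picture. A call takes as long as a camera call. They do not tell look-alikes from the thing itself.
- spotter.look_for(picture, target): "point" ([x, y, z] in mm, in world coordinates, good to about 4 mm: the middle of the surface that is visible of it).
- spotter.tip_of(picture, target): "point" ([x, y, z] in mm, in world coordinates, good to about 4 mm: a listed point, or the origin of a listed thing).
The state is a dict: "t": time; "q": joint angles; "joint_velocities": joint speeds; "joint_efforts": joint torques, N m; "position": TCP position; "ee_rot": TCP orientation; "ft_force": force on the tool from outside, world axes, zero at the start; "torque": the same for the moment, N m; "gripper_width": finger opening in mm; "grasp_force": force on a finger pad.
Only numpy, scipy, OpenCV 4.12 (cv2) and the standard library are available. Lean on these libraries where they do the work, as an engineer would, in place of code of your own. Each camera call takes 0.05 s, during which the arm holds its last target. There are 200 camera calls.

## Working session

There is one attempt and no reset: what is moved stays moved. The work goes in short steps, Python scripts to look and compute and a tool call to move; the robot and the scene stay as the last step left them, time stands still between calls to the robot, and variables do not carry over. Pictures are saved under pics/ and viewed, at most 10 in all, crops included, and the job is handed in when it is done.

Besides the shell and the picture viewer there is one more tool, called as name([rows], argument=value, ...), one row to a line, values as JSON. carry_out: Moves the arm, as the interface text tells. Its arguments: {"type":"object","properties":{"steps":{"type":"array"},"force":{"type":"number"}},"required":["steps"]}

```bash
mkdir -p pics; cat > h.py <<'E'
import numpy as np, cv2
from scipy.spatial.transform import Rotation as R
from cell import ctrl, imaging, spotter
def toolpose():
    s=ctrl.state(); T=np.eye(4); T[:3,:3]=R.from_quat(s["ee_rot"]).as_matrix(); T[:3,3]=s["position"]; return T
def shot(name):
    T=toolpose(); p=imaging.get_image(name)
    if name=="wrist": p["W"]=T@np.array(p["T_tool_cam"])
    else:
        W=np.eye(4); a=np.array(p["attitude"]); W[:3,:3]=a if a.shape==(3,3) else R.from_quat(a).as_matrix(); W[:3,3]=p["position"]; p["W"]=W
    p["f"]=192/np.tan(np.radians(p["vertical_fov"]/2)); return p
def cloud(p):
    z=p["z_map"]; v,u=np.mgrid[:384,:512]
    P=np.stack([(u-p["cx"])*z/p["f"],(v-p["cy"])*z/p["f"],z],-1)@p["W"][:3,:3].T+p["W"][:3,3]
    P[z==0]=np.nan; return P
def proj(p,X):
    c=p["W"][:3,:3].T@(np.array(X)-p["W"][:3,3]); return c[:2]/c[2]*p["f"]+[p["cx"],p["cy"]]
E
python3 - <<'E'
from h import *
np.set_printoptions(precision=1,suppress=True)
s=ctrl.state(); print(s["position"],s["ee_rot"],ctrl.nose_length,s["t"],s["gripper_width"]); print(toolpose()[:3,:3])
for n in ["scene","top"]:
    p=shot(n); cv2.imwrite(f"pics/{n}0.png",p["pixels"]); print(n,p["W"][:3,3],p["attitude"],p["f"])
    for t in ["block","clamp_knob","vial_red","vial_a","light_pad","pump_bottle","tape_roll","pen_pot","steel_tray"]:
        for d in spotter.tip_of(p,t)[:5]:
            print(t,np.array(d["point"]),round(d["conf"],2),proj(p,d["point"]).round())
E
```

```text
[181.8 649.6 238.4] [ 1.  -0.1 -0.   0. ] 8.0 0.0 85.41440132562437
[[ 1.  -0.3 -0. ]
 [-0.3 -1.  -0. ]
 [ 0.   0.  -1. ]]
scene [1172.4 -754.7  948.8] [ 0.9  0.3 -0.1 -0.4] 422.4295799128464
block [ 508.5 -163.4   -1.7] 0.79 [195. 244.]
block [ 518.7 -160.7  151.1] 0.51 [193. 208.]
clamp_knob [ 520.  -162.3  147.8] 0.59 [193. 210.]
vial_red [513.8 -99.5   9.9] 0.56 [210. 230.]
vial_red [ 507.6 -136.9   13.6] 0.52 [200. 236.]
vial_a [ 519.5 -161.7  149.3] 0.7 [193. 209.]
vial_a [ 419.8 -238.9   -3. ] 0.66 [157. 247.]
vial_a [ 508.7 -184.8   13.7] 0.61 [190. 245.]
vial_a [ 508.9 -137.8   13.5] 0.6 [200. 236.]
vial_a [ 462.  -315.9    1.7] 0.56 [147. 269.]
light_pad [498.4 188.9   3.9] 0.67 [260. 182.]
pump_bottle [520.5 457.5   3.2] 0.72 [305. 149.]
tape_roll [649.7 -12.1  -1.1] 0.87 [262. 235.]
pen_pot [769.6  36.9   0.8] 0.58 [304. 242.]
pen_pot [519.8 456.6   2.8] 0.37 [305. 149.]
steel_tray [ 569.2 -469.3    2.1] 0.87 [131. 327.]
steel_tray [ 508.2 -228.4   13.6] 0.59 [179. 254.]
steel_tray [ 507.9 -138.3   14.8] 0.36 [200. 236.]
top [ 400.9   14.9 1366.1] [-0.7  0.7 -0.1  0. ] 461.0580734056403
block [ 513.  -163.5    0.8] 0.7 [306. 226.]
clamp_knob [ 518.2 -162.5  149. ] 0.72 [313. 219.]
vial_red [514.4 -96.   12.5] 0.39 [283. 225.]
vial_red [769.2  39.2  -0.2] 0.33 [237. 142.]
vial_a [ 519.5 -143.1   12.6] 0.62 [299. 223.]
vial_a [ 464.5 -316.9    2.1] 0.62 [358. 241.]
vial_a [ 422.3 -241.5   -4.3] 0.56 [333. 256.]
vial_a [ 507.6 -225.9   13.4] 0.53 [328. 227.]
vial_a [ 506.9 -187.3   10.5] 0.43 [314. 227.]
light_pad [499.5 187.2   6. ] 0.96 [187. 231.]
pump_bottle [519.6 453.2   1.8] 0.68 [ 97. 226.]
tape_roll [644.6 -10.    0.5] 0.68 [254. 183.]
steel_tray [ 572.8 -471.8   -3.1] 0.84 [407. 205.]
```

View pics/scene0.png

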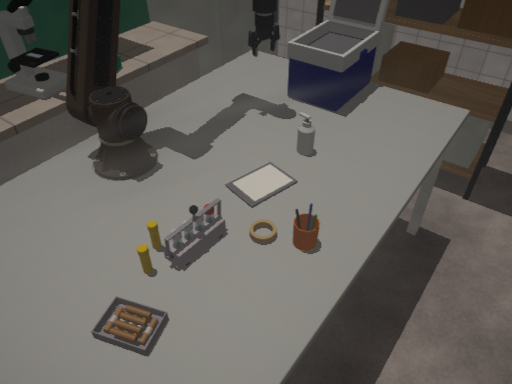

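View pics/top0.png

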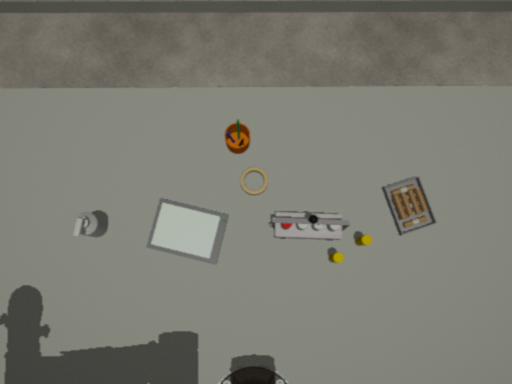

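Scene picture: the block is at about (196,238) with its knob at (193,210). The red cap (209,210) is at the block's +y end, and the two yellow look-alikes stand at (154,235) and (145,258). The top picture agrees: red cap at (286,225), white caps at (302–335,226), pad at (187,231). The lever's crossbar lies across the caps. Next I measure the block's yaw and the cap positions from the depth maps.

```bash
python3 - <<'E'
from h import *
np.set_printoptions(precision=1,suppress=True)
for n in ["top","scene"]:
    p=shot(n); C=cloud(p); px=p["pixels"].astype(int)
    roi=(abs(C[...,0]-510)<130)&(abs(C[...,1]+163)<125)
    b,g,r=px[...,0],px[...,1],px[...,2]
    red=roi&(r>g+60)&(g<b+30)
    print(n,"red",red.sum(),np.nanmean(C[red],0),np.nanmax(C[red],0),np.nanmin(C[red],0))
    # block top plane
    m=roi&(abs(C[...,2]-55)<5); q=C[m][:,:2].astype(np.float32); print("blocktop",m.sum(),cv2.minAreaRect(q))
    m=roi&(C[...,2]>100)&(C[...,2]<125)&~red&(C[...,0]>495); q=C[m]; print("bar+caps",m.sum(),cv2.minAreaRect(q[:,:2].astype(np.float32)))
    m=roi&(C[...,2]>138); print("knob",m.sum(),C[m].mean(0),C[m].max(0))
    m=(abs(C[...,0]-499)<110)&(abs(C[...,1]-188)<130)&(C[...,2]>5)&(C[...,2]<20); print("pad",m.sum(),cv2.minAreaRect(C[m][:,:2].astype(np.float32)))
s=ctrl.state(); print(s["q"],R.from_quat(s["ee_rot"]).as_euler("zyx",degrees=True))
E
```

```text
top red 42 [507.2 -96.1 107.7] [512.6 -84.4 114. ] [ 501.  -109.   100.3]
blocktop 945 ((507.5262451171875, -160.78582763671875), (200.59185791015625, 135.35977172851562), 68.47175598144531)
bar+caps 517 ((510.447998046875, -161.68463134765625), (210.67372131347656, 29.038890838623047), 87.79882049560547)
knob 71 [ 518.8 -161.8  156.7] [ 531.4 -150.7  166.3]
pad 3151 ((499.0469055175781, 189.00079345703125), (256.309814453125, 217.33221435546875), 89.47504425048828)
scene red 5 [504.9 -96.7 110. ] [512.9 -89.3 118.1] [ 500.6 -108.4  106.3]
blocktop 739 ((511.4158935546875, -170.86105346679688), (220.4823760986328, 121.6148452758789), 67.4901351928711)
bar+caps 447 ((511.5146179199219, -163.04000854492188), (215.30667114257812, 30.80874252319336), 87.60399627685547)
knob 63 [ 523.4 -166.9  155.7] [ 533.  -151.7  164.4]
pad 1617 ((499.9552307128906, 188.6042022705078), (216.18716430664062, 244.8494110107422), 0.33607399463653564)
[ 1.6  0.4  0.   0.  -1.2 -0.3] [ 15.6   0.  180. ]
```

carry_out([
  {"dx":29,"dy":29,"dz":0,"turn":-3,"fingers":1},
  {"dx":58,"dy":58,"dz":0,"turn":-6,"fingers":1},
  {"dx":87,"dy":87,"dz":0,"turn":-9,"fingers":1},
  {"dx":116,"dy":116,"dz":0,"turn":-12,"fingers":1},
  {"dx":145,"dy":145,"dz":0,"turn":-13,"fingers":1},
], force=30)

```text
t: 1.52
position: [283.0, 469.6, 239.4]
ee_rot: [1.0, -0.021, 0.0, -0.0]
ft_force: [0.4, 0.9, 0.5]
gripper_width: 85.2
grasp_force: 0.0
```

carry_out([
  {"dx":18,"dy":37,"dz":0,"turn":0,"fingers":1},
  {"dx":36,"dy":74,"dz":0,"turn":0,"fingers":1},
  {"dx":54,"dy":111,"dz":0,"turn":0,"fingers":1},
  {"dx":72,"dy":148,"dz":0,"turn":0,"fingers":1},
  {"dx":89,"dy":186,"dz":0,"turn":0,"fingers":1},
])

```text
t: 1.93
position: [363.2, 279.6, 239.7]
ee_rot: [1.0, -0.023, 0.0, -0.0]
ft_force: [1.5, 0.3, 0.1]
gripper_width: 85.2
grasp_force: 0.0
```

carry_out([
  {"dx":18,"dy":37,"dz":0,"turn":0,"fingers":1},
  {"dx":36,"dy":74,"dz":0,"turn":0,"fingers":1},
  {"dx":54,"dy":111,"dz":0,"turn":0,"fingers":1},
  {"dx":72,"dy":148,"dz":0,"turn":0,"fingers":1},
  {"dx":89,"dy":186,"dz":0,"turn":0,"fingers":1},
])

```text
t: 2.35
position: [443.7, 89.7, 239.9]
ee_rot: [1.0, -0.023, 0.001, -0.0]
ft_force: [1.0, 1.0, 0.0]
gripper_width: 85.5
grasp_force: 0.0
```

carry_out([
  {"dx":14,"dy":38,"dz":0,"turn":0,"fingers":1},
  {"dx":28,"dy":76,"dz":0,"turn":0,"fingers":1},
  {"dx":38,"dy":114,"dz":0,"turn":0,"fingers":1},
  {"dx":40,"dy":152,"dz":0,"turn":0,"fingers":1},
  {"dx":40,"dy":190,"dz":0,"turn":0,"fingers":1},
])

```text
t: 2.77
position: [474.6, -102.1, 239.4]
ee_rot: [1.0, -0.023, 0.0, 0.0]
ft_force: [-0.5, 0.2, 0.2]
gripper_width: 85.7
grasp_force: 0.0
```

```bash
cat > m.py <<'E'
from h import *
import sys
np.set_printoptions(precision=1,suppress=True)
p=shot("wrist"); cv2.imwrite(f"pics/{sys.argv[1]}.png",p["pixels"]); C=cloud(p)
for t in sys.argv[2:]:
    for f in (spotter.tip_of,spotter.look_for):
        for d in f(p,t)[:4]: print(t,f.__name__,np.array(d["point"]),round(d["conf"],2),proj(p,d["point"]).round())
px=p["pixels"].astype(int); b,g,r=px[...,0],px[...,1],px[...,2]
red=(r>g+60)&(g<b+30)&(abs(C[...,2]-100)<15)
if red.sum()>10:
    q=C[red]; print("red",red.sum(),np.median(q,0),np.percentile(q,2,0),np.percentile(q,98,0))
s=ctrl.state(); print(s["t"],s["q"],s["position"],R.from_quat(s["ee_rot"]).as_matrix()[:2,0])
E
python3 m.py w1 clamp_knob vial_red
```

```text
clamp_knob call [ 522.3 -162.8  146.4] 0.59 [342. 124.]
clamp_knob call [ 519.3 -155.5  114.5] 0.65 [322. 125.]
vial_red call [511.7 -97.9   9. ] 0.55 [250. 126.]
vial_red call [504.6 -98.7 105.1] 0.86 [250. 146.]
red 195 [506.6 -99.6 107.1] [ 501.1 -107.9  105.6] [526.8 -91.6 108.5]
3.0167 [ 0.2  0.  -0.4 -0.  -1.1  1.3] [ 474.4 -100.4  239.4] [ 1. -0.]
```

View pics/w1.png

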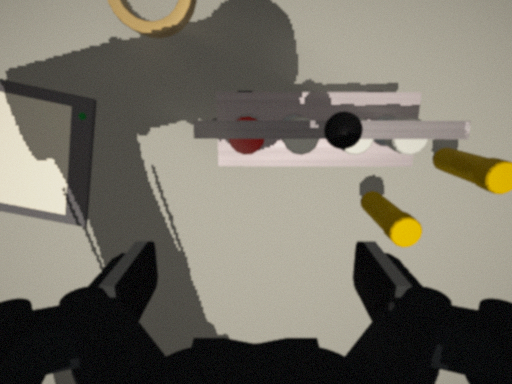

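Wrist picture: the knob is at (343,130) on the crossbar, and the bar runs level in the picture, so the tool is aligned with the block. The red cap is at (248,135), partly under the bar, and the yellow look-alikes are at (405,230) and (498,175). The knob measures (521, -162.5, 148) in all views, which fits the 150 mm given. I'll pinch it.

carry_out([
  {"dx":25,"dy":30,"dz":0,"turn":0,"fingers":1},
  {"dx":49,"dy":60,"dz":25,"turn":0,"fingers":1},
  {"dx":49,"dy":60,"dz":60,"turn":0,"fingers":1},
  {"dx":49,"dy":60,"dz":90,"turn":0,"fingers":1},
  {"dx":49,"dy":60,"dz":100,"turn":0,"fingers":1},
])

```text
t: 3.43
position: [518.5, -161.1, 134.8]
ee_rot: [1.0, -0.023, -0.003, -0.0]
ft_force: [-0.9, 0.1, -1.1]
gripper_width: 84.9
grasp_force: 0.0
```

carry_out([
  {"dx":0,"dy":0,"dz":0,"turn":0,"fingers":0},
  {"dx":0,"dy":0,"dz":0,"turn":0,"fingers":0},
  {"dx":0,"dy":0,"dz":0,"turn":0,"fingers":0},
  {"dx":0,"dy":0,"dz":0,"turn":0,"fingers":0},
  {"dx":0,"dy":0,"dz":0,"turn":0,"fingers":0},
], force=30)

```text
t: 3.85
position: [521.6, -162.1, 141.2]
ee_rot: [1.0, -0.022, 0.002, 0.0]
ft_force: [-0.4, -14.3, 4.6]
gripper_width: 25.8
grasp_force: 8.4
```

carry_out([
  {"dx":11,"dy":0,"dz":2,"turn":0,"fingers":0},
  {"dx":27,"dy":0,"dz":6,"turn":0,"fingers":0},
  {"dx":42,"dy":0,"dz":13,"turn":0,"fingers":0},
  {"dx":57,"dy":0,"dz":22,"turn":0,"fingers":0},
  {"dx":69,"dy":0,"dz":33,"turn":0,"fingers":0},
])

```text
t: 4.27
position: [592.0, -166.5, 108.5]
ee_rot: [1.0, -0.023, 0.002, 0.001]
ft_force: [0.8, -5.3, 4.9]
gripper_width: 23.0
grasp_force: 30.4
```

carry_out([
  {"dx":11,"dy":0,"dz":13,"turn":0,"fingers":0},
  {"dx":19,"dy":0,"dz":27,"turn":0,"fingers":0},
  {"dx":26,"dy":0,"dz":43,"turn":0,"fingers":0},
  {"dx":30,"dy":0,"dz":59,"turn":0,"fingers":0},
  {"dx":31,"dy":0,"dz":70,"turn":0,"fingers":0},
])

```text
t: 4.68
position: [623.8, -168.1, 37.3]
ee_rot: [1.0, -0.022, 0.003, 0.001]
ft_force: [4.2, -6.0, 2.6]
gripper_width: 22.8
grasp_force: 31.7
```

carry_out([
  {"dx":0,"dy":0,"dz":0,"turn":0,"fingers":0},
  {"dx":0,"dy":0,"dz":0,"turn":0,"fingers":0.8},
  {"dx":0,"dy":0,"dz":0,"turn":0,"fingers":0.8},
  {"dx":0,"dy":0,"dz":0,"turn":0,"fingers":0.8},
  {"dx":0,"dy":0,"dz":0,"turn":0,"fingers":0.8},
])

```text
t: 5.1
position: [620.5, -166.7, 36.9]
ee_rot: [1.0, -0.023, 0.0, -0.0]
ft_force: [0.5, 1.0, 0.2]
gripper_width: 68.3
grasp_force: 0.0
```

carry_out([
  {"dx":0,"dy":0,"dz":-35,"turn":0,"fingers":0.8},
  {"dx":0,"dy":0,"dz":-75,"turn":0,"fingers":0.8},
  {"dx":0,"dy":0,"dz":-115,"turn":0,"fingers":0.8},
  {"dx":0,"dy":0,"dz":-155,"turn":0,"fingers":0.8},
  {"dx":-20,"dy":-20,"dz":-185,"turn":0,"fingers":0.8},
])

```text
t: 5.52
position: [603.8, -147.8, 225.0]
ee_rot: [1.0, -0.023, 0.002, 0.001]
ft_force: [1.4, 1.1, 1.8]
gripper_width: 68.5
grasp_force: 0.0
```

carry_out([
  {"dx":-35,"dy":-15,"dz":0,"turn":0,"fingers":0.7},
  {"dx":-70,"dy":-30,"dz":0,"turn":0,"fingers":0.7},
  {"dx":-105,"dy":-40,"dz":0,"turn":0,"fingers":0.7},
  {"dx":-135,"dy":-40,"dz":0,"turn":0,"fingers":0.7},
  {"dx":-135,"dy":-40,"dz":0,"turn":0,"fingers":0.7},
])

```text
t: 5.93
position: [463.3, -99.3, 222.0]
ee_rot: [1.0, -0.023, 0.0, -0.001]
ft_force: [-0.8, -0.3, 0.3]
gripper_width: 59.7
grasp_force: 0.0
```

```bash
python3 m.py w2 clamp_knob vial_red vial_a
```

```text
clamp_knob call [ 586.8 -164.4   51.9] 0.61 [327.  24.]
vial_red call [ 511.9 -101.1   13.2] 0.85 [255. 116.]
vial_red call [511.2 -99.  106.3] 0.73 [253. 125.]
vial_a call [ 509.1 -183.2   13.4] 0.97 [337. 115.]
vial_a call [ 419.3 -234.7   -3. ] 0.97 [377. 194.]
vial_a call [ 505.7 -229.3   15.8] 0.8 [383. 117.]
vial_a call [ 465.  -318.8    0.9] 0.73 [459. 151.]
vial_a call [ 508.8 -179.7  109.7] 0.85 [363. 123.]
vial_a call [ 511.7 -137.2  107.7] 0.82 [304. 122.]
vial_a call [ 468.3 -304.9   60.8] 0.61 [484. 158.]
vial_a call [ 509.5 -224.6  106.5] 0.6 [423. 119.]
red 1099 [513.4 -96.6 107.1] [ 500.9 -108.8  105.6] [525.6 -84.4 108.5]
6.2833 [ 0.2  0.  -0.4  0.  -1.1  1.3] [469.1 -99.9 221. ] [ 1. -0.]
```

View pics/w2.png

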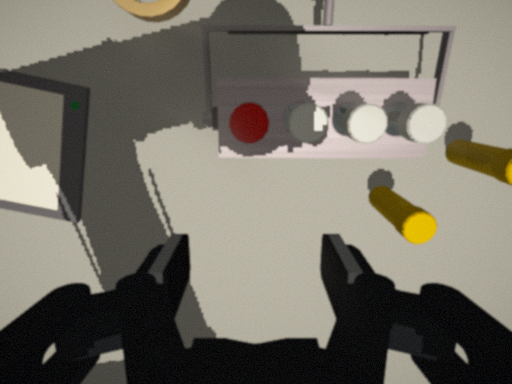

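Wrist picture: the lever now lies over beyond the block, with its bar at row 30. All four caps are free, with the red one at (249,122). Red cap centre is (513, -97), top at 107 (108 expected). I'll turn 90° so the fingers close across the row, then grip the cap.

carry_out([
  {"dx":15,"dy":-2,"dz":0,"turn":7,"fingers":0.7},
  {"dx":30,"dy":-4,"dz":0,"turn":14,"fingers":0.7},
  {"dx":44,"dy":-5,"dz":0,"turn":21,"fingers":0.7},
  {"dx":44,"dy":-5,"dz":0,"turn":28,"fingers":0.7},
  {"dx":44,"dy":-5,"dz":0,"turn":35,"fingers":0.7},
])

```text
t: 6.7
position: [513.7, -97.0, 220.2]
ee_rot: [0.945, -0.326, -0.001, 0.001]
ft_force: [-0.6, 1.5, -0.4]
gripper_width: 59.4
grasp_force: 0.0
```

carry_out([
  {"dx":0,"dy":0,"dz":0,"turn":7,"fingers":0.7},
  {"dx":0,"dy":0,"dz":0,"turn":14,"fingers":0.7},
  {"dx":0,"dy":0,"dz":0,"turn":21,"fingers":0.7},
  {"dx":0,"dy":0,"dz":0,"turn":28,"fingers":0.7},
  {"dx":0,"dy":0,"dz":0,"turn":35,"fingers":0.7},
])

```text
t: 7.12
position: [513.1, -97.0, 220.6]
ee_rot: [0.804, -0.595, -0.0, 0.001]
ft_force: [0.1, -0.3, 0.1]
gripper_width: 59.7
grasp_force: 0.0
```

carry_out([
  {"dx":0,"dy":0,"dz":0,"turn":7,"fingers":0.7},
  {"dx":0,"dy":0,"dz":20,"turn":14,"fingers":0.7},
  {"dx":0,"dy":0,"dz":40,"turn":20,"fingers":0.7},
  {"dx":0,"dy":0,"dz":60,"turn":20,"fingers":0.7},
  {"dx":0,"dy":0,"dz":80,"turn":20,"fingers":0.7},
])

```text
t: 7.53
position: [513.0, -97.1, 139.9]
ee_rot: [-0.69, 0.724, 0.0, -0.0]
ft_force: [0.8, -0.1, 0.3]
gripper_width: 59.8
grasp_force: 0.0
```

carry_out([
  {"dx":0,"dy":0,"dz":0,"turn":0,"fingers":0.7},
  {"dx":0,"dy":0,"dz":0,"turn":0,"fingers":0.7},
  {"dx":0,"dy":0,"dz":0,"turn":0,"fingers":0.7},
  {"dx":0,"dy":0,"dz":0,"turn":0,"fingers":0.7},
  {"dx":0,"dy":0,"dz":0,"turn":0,"fingers":0.7},
])

```text
t: 7.95
position: [513.4, -96.8, 142.5]
ee_rot: [-0.691, 0.723, -0.001, 0.001]
ft_force: [-0.2, 0.1, -0.5]
gripper_width: 59.8
grasp_force: 0.0
```

```bash
python3 m.py w3 vial_red
```

```text
vial_red call [511.2 -96.6  12.8] 0.87 [258. 182.]
vial_red call [ 511.5 -103.2  107.8] 0.84 [258. 214.]
red 1959 [513.4 -97.6 107. ] [ 500.8 -109.6  104.8] [525.6 -84.6 108.3]
8.1 [ 0.2  0.2 -0.5  0.  -0.9 -0.2] [512.9 -96.8 142. ] [-0. -1.]
```

View pics/w3.png

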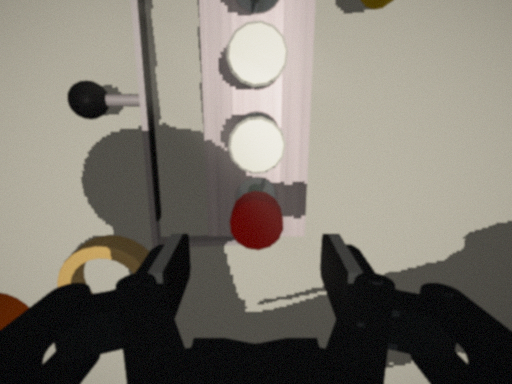

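Wrist picture: the red cap (257,220) lies midway between the fingers (columns 188 and 322), and the fingers are clear of the neighbours and the lever. Now I descend and grip.

carry_out([
  {"dx":0,"dy":0,"dz":15,"turn":0,"fingers":0.7},
  {"dx":0,"dy":0,"dz":30,"turn":0,"fingers":0.7},
  {"dx":0,"dy":0,"dz":45,"turn":0,"fingers":0.7},
  {"dx":0,"dy":0,"dz":53,"turn":0,"fingers":0.7},
  {"dx":0,"dy":0,"dz":53,"turn":0,"fingers":0.7},
])

```text
t: 8.52
position: [511.6, -97.0, 86.9]
ee_rot: [-0.691, 0.723, 0.001, -0.001]
ft_force: [0.1, -1.0, 0.6]
gripper_width: 59.8
grasp_force: 0.0
```

carry_out([
  {"dx":0,"dy":0,"dz":0,"turn":0,"fingers":0},
  {"dx":0,"dy":0,"dz":0,"turn":0,"fingers":0},
  {"dx":0,"dy":0,"dz":0,"turn":0,"fingers":0},
  {"dx":0,"dy":0,"dz":0,"turn":0,"fingers":0},
  {"dx":0,"dy":0,"dz":0,"turn":0,"fingers":0},
], force=30)

```text
t: 8.93
position: [513.3, -96.8, 89.3]
ee_rot: [-0.691, 0.723, -0.001, 0.001]
ft_force: [-1.3, 0.0, 6.3]
gripper_width: 28.7
grasp_force: 29.9
```

carry_out([
  {"dx":0,"dy":0,"dz":-15,"turn":0,"fingers":0},
  {"dx":0,"dy":0,"dz":-30,"turn":0,"fingers":0},
  {"dx":0,"dy":0,"dz":-50,"turn":0,"fingers":0},
  {"dx":0,"dy":0,"dz":-70,"turn":0,"fingers":0},
  {"dx":0,"dy":0,"dz":-90,"turn":0,"fingers":0},
])

```text
t: 9.35
position: [512.3, -96.8, 179.2]
ee_rot: [-0.691, 0.723, 0.0, -0.0]
ft_force: [0.7, 0.1, -0.6]
gripper_width: 28.9
grasp_force: 30.4
```

carry_out([
  {"dx":0,"dy":0,"dz":0,"turn":0,"fingers":0},
  {"dx":0,"dy":0,"dz":0,"turn":0,"fingers":0},
  {"dx":0,"dy":0,"dz":0,"turn":0,"fingers":0},
  {"dx":0,"dy":0,"dz":0,"turn":0,"fingers":0},
  {"dx":0,"dy":0,"dz":0,"turn":0,"fingers":0},
])

```text
t: 9.77
position: [512.1, -96.9, 177.4]
ee_rot: [-0.691, 0.723, 0.001, -0.001]
ft_force: [0.0, -0.5, -0.3]
gripper_width: 29.2
grasp_force: 30.4
```

```bash
python3 m.py w4 vial_red; python3 - <<'E'
from h import *
for n in ["scene"]:
    p=shot(n); u=p["pixels"][120:300,120:330]; cv2.imwrite("pics/s4.png",cv2.resize(u,None,fx=3,fy=3))
    for f in (spotter.tip_of,spotter.look_for):
        for d in f(p,"vial_red")[:3]: print(np.round(d["point"]),d["conf"])
E
```

```text
vial_red call [ 508.7 -101.5   99.7] 0.96 [259. 195.]
vial_red call [ 505.9 -183.9  109.7] 0.33 [258.  61.]
9.9167 [ 0.2  0.2 -0.4 -0.  -1.  -0.2] [512.4 -96.9 177.7] [-0. -1.]
[513. -99.  99.] 0.72
[ 516. -106.  147.] 0.75
```

View pics/s4.png

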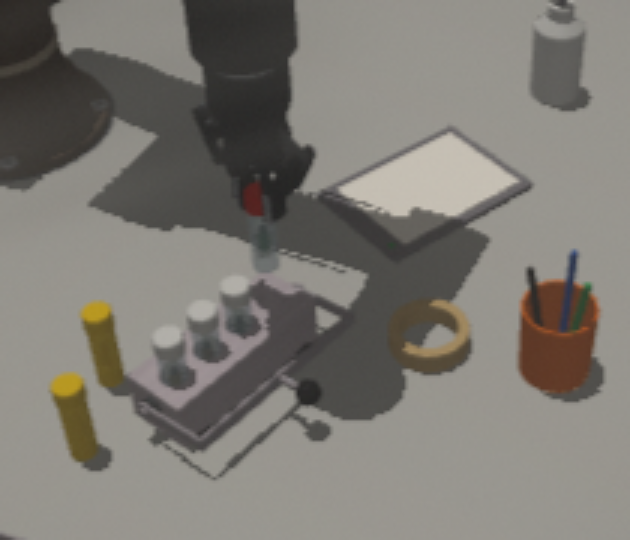

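The scene crop shows the vial hanging upright from the fingers at about (262,235), clear of the block. The three white vials are in place and the lever is over. The moves can only turn the tool about its own vertical axis. So I'll lean the vial by pivoting it in the fingers, pushing its lower end against the block's fixed near face, with the closing axis along y.

carry_out([
  {"dx":-4,"dy":25,"dz":0,"turn":-7,"fingers":0},
  {"dx":-8,"dy":50,"dz":0,"turn":-14,"fingers":0},
  {"dx":-10,"dy":63,"dz":0,"turn":-21,"fingers":0},
  {"dx":-10,"dy":63,"dz":0,"turn":-28,"fingers":0},
  {"dx":-10,"dy":63,"dz":0,"turn":-35,"fingers":0},
])

```text
t: 10.48
position: [449.5, -83.8, 178.7]
ee_rot: [0.878, -0.479, 0.0, -0.0]
ft_force: [0.0, 0.7, -0.2]
gripper_width: 29.1
grasp_force: 30.4
```

carry_out([
  {"dx":0,"dy":0,"dz":0,"turn":-7,"fingers":0},
  {"dx":0,"dy":0,"dz":0,"turn":-14,"fingers":0},
  {"dx":0,"dy":0,"dz":0,"turn":-21,"fingers":0},
  {"dx":0,"dy":0,"dz":0,"turn":-28,"fingers":0},
  {"dx":0,"dy":0,"dz":0,"turn":-35,"fingers":0},
])

```text
t: 10.9
position: [450.2, -84.0, 178.3]
ee_rot: [0.981, -0.193, 0.0, -0.0]
ft_force: [-0.2, -0.9, -0.7]
gripper_width: 28.9
grasp_force: 30.4
```

carry_out([
  {"dx":0,"dy":0,"dz":10,"turn":-7,"fingers":0},
  {"dx":0,"dy":0,"dz":25,"turn":-14,"fingers":0},
  {"dx":0,"dy":0,"dz":45,"turn":-20,"fingers":0},
  {"dx":0,"dy":0,"dz":60,"turn":-20,"fingers":0},
  {"dx":0,"dy":0,"dz":67,"turn":-20,"fingers":0},
])

```text
t: 11.32
position: [449.0, -84.1, 109.6]
ee_rot: [1.0, -0.023, -0.001, 0.0]
ft_force: [0.1, 0.2, -0.5]
gripper_width: 28.7
grasp_force: 30.4
```

carry_out([
  {"dx":0,"dy":0,"dz":0,"turn":0,"fingers":0},
  {"dx":0,"dy":0,"dz":0,"turn":0,"fingers":0},
  {"dx":4,"dy":0,"dz":0,"turn":0,"fingers":0},
  {"dx":8,"dy":0,"dz":0,"turn":0,"fingers":0},
  {"dx":12,"dy":0,"dz":0,"turn":0,"fingers":0},
], force=20)

```text
t: 11.73
position: [463.3, -84.4, 112.2]
ee_rot: [1.0, -0.023, 0.001, -0.0]
ft_force: [0.2, 0.2, -0.2]
gripper_width: 28.9
grasp_force: 30.4
```

carry_out([
  {"dx":4,"dy":0,"dz":0,"turn":0,"fingers":0},
  {"dx":8,"dy":0,"dz":0,"turn":0,"fingers":0},
  {"dx":12,"dy":0,"dz":0,"turn":0,"fingers":0},
  {"dx":16,"dy":0,"dz":0,"turn":0,"fingers":0},
  {"dx":20,"dy":0,"dz":0,"turn":0,"fingers":0},
], force=20)

```text
t: 12.15
position: [482.1, -85.6, 111.2]
ee_rot: [1.0, -0.023, -0.0, 0.0]
ft_force: [-4.6, 0.1, 1.9]
gripper_width: 28.9
grasp_force: 30.7
```

carry_out([
  {"dx":5,"dy":0,"dz":0,"turn":0,"fingers":0},
  {"dx":10,"dy":0,"dz":1,"turn":0,"fingers":0},
  {"dx":15,"dy":0,"dz":2,"turn":0,"fingers":0},
  {"dx":20,"dy":0,"dz":4,"turn":0,"fingers":0},
  {"dx":25,"dy":0,"dz":6,"turn":0,"fingers":0},
])

```text
t: 12.57
position: [508.4, -86.6, 105.5]
ee_rot: [1.0, -0.023, 0.001, 0.0]
ft_force: [-1.4, -2.2, 4.2]
gripper_width: 28.8
grasp_force: 31.3
```

```bash
python3 - <<'E'
from h import *
p=shot("scene"); u=p["pixels"][150:290,120:280]; cv2.imwrite("pics/s5.png",cv2.resize(u,None,fx=4,fy=4))
for t in ["vial_red","vial_red_mid"]:
  for f in (spotter.tip_of,spotter.look_for):
    for d in f(p,t)[:2]: print(t,np.round(d["point"]),d["conf"])
print(ctrl.state()["position"])
E
```

```text
vial_red [455. -86.  45.] 0.61
vial_red_mid [482. -86.  86.] 0.68
vial_red_mid [458. -87.  49.] 0.57
vial_red_mid [506. -96. 111.] 0.48
[507.48002883 -86.45113456 105.34127467]
```

View pics/s5.png

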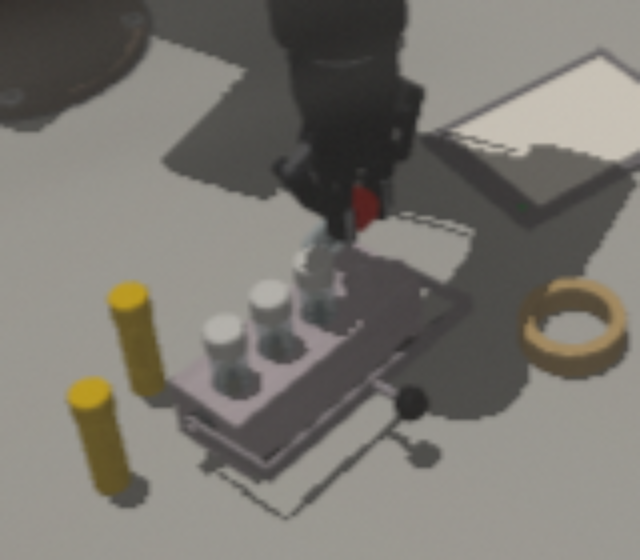

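The scene crop shows the vial leaning, with the red cap (365,208) over the block and the glass running down-left to the near edge. The white vials are undisturbed. The networks' points give a slant of about 33–37°, so I'll push a little further.

carry_out([
  {"dx":4,"dy":0,"dz":2,"turn":0,"fingers":0},
  {"dx":8,"dy":0,"dz":4,"turn":0,"fingers":0},
  {"dx":12,"dy":0,"dz":6,"turn":0,"fingers":0},
  {"dx":15,"dy":0,"dz":8,"turn":0,"fingers":0},
  {"dx":15,"dy":0,"dz":8,"turn":0,"fingers":0},
])

```text
t: 13.23
position: [522.4, -87.3, 96.6]
ee_rot: [1.0, -0.023, -0.0, 0.0]
ft_force: [-1.6, 0.4, 2.9]
gripper_width: 28.8
grasp_force: 31.3
```

carry_out([
  {"dx":0,"dy":0,"dz":-10,"turn":0,"fingers":0},
  {"dx":0,"dy":0,"dz":-30,"turn":0,"fingers":0},
  {"dx":0,"dy":0,"dz":-50,"turn":0,"fingers":0},
  {"dx":0,"dy":0,"dz":-75,"turn":0,"fingers":0},
  {"dx":0,"dy":0,"dz":-100,"turn":0,"fingers":0},
], force=45)

```text
t: 13.65
position: [522.4, -87.2, 199.0]
ee_rot: [1.0, -0.023, 0.001, -0.0]
ft_force: [0.2, 0.9, -0.2]
gripper_width: 28.4
grasp_force: 45.2
```

```bash
cat > v.py <<'E'
from h import *
for n in ["scene","top","wrist"]:
  p=shot(n); cv2.imwrite(f"pics/v_{n}_{p['shot']}.png",p["pixels"]); print(n,p["shot"])
  for t in ["vial_red","vial_red_mid"]:
    for d in spotter.tip_of(p,t)[:1]: print(t,np.round(d["point"],1),round(d["conf"],2),proj(p,d["point"]).round())
s=ctrl.state(); print(s["position"],s["t"],s["grasp_force"])
E
python3 v.py
```

```text
scene 11
vial_red [454.  -86.1 150.8] 0.58 [194. 186.]
vial_red_mid [493.9 -87.2 186.1] 0.72 [203. 182.]
top 12
vial_red [457.9 -85.3 151.6] 0.56 [284. 242.]
vial_red_mid [494.4 -88.2 186. ] 0.67 [286. 227.]
wrist 13
vial_red [454.1 -86.3 149.9] 0.58 [260. 318.]
[521.69083395 -87.30257052 196.50597264] 14.1 45.20293049346947
```

Three cameras agree: slant about 47°, cap up, middle at (494, -88, 186). Now I carry it about 276 mm in +y to the pad centre.

carry_out([
  {"dx":-1,"dy":-15,"dz":0,"turn":0,"fingers":0},
  {"dx":-1,"dy":-40,"dz":0,"turn":0,"fingers":0},
  {"dx":-2,"dy":-70,"dz":0,"turn":0,"fingers":0},
  {"dx":-3,"dy":-105,"dz":0,"turn":0,"fingers":0},
  {"dx":-4,"dy":-140,"dz":0,"turn":0,"fingers":0},
])

```text
t: 14.52
position: [524.1, 53.8, 196.7]
ee_rot: [1.0, -0.023, -0.0, 0.0]
ft_force: [0.3, -0.1, -1.5]
gripper_width: 28.3
grasp_force: 45.2
```

carry_out([
  {"dx":-1,"dy":-35,"dz":0,"turn":0,"fingers":0},
  {"dx":-2,"dy":-70,"dz":0,"turn":0,"fingers":0},
  {"dx":-3,"dy":-100,"dz":0,"turn":0,"fingers":0},
  {"dx":-4,"dy":-122,"dz":0,"turn":0,"fingers":0},
  {"dx":-4,"dy":-136,"dz":0,"turn":0,"fingers":0},
])

```text
t: 14.93
position: [526.5, 191.0, 196.5]
ee_rot: [1.0, -0.022, -0.0, 0.0]
ft_force: [-0.7, 0.3, -1.0]
gripper_width: 28.4
grasp_force: 45.2
```

carry_out([
  {"dx":0,"dy":0,"dz":0,"turn":0,"fingers":0},
  {"dx":0,"dy":0,"dz":0,"turn":0,"fingers":0},
  {"dx":0,"dy":0,"dz":0,"turn":0,"fingers":0},
  {"dx":0,"dy":0,"dz":0,"turn":0,"fingers":0},
  {"dx":0,"dy":0,"dz":0,"turn":0,"fingers":0},
])

```text
t: 15.35
position: [526.8, 187.8, 197.3]
ee_rot: [1.0, -0.024, -0.0, 0.0]
ft_force: [0.3, 0.4, -0.3]
gripper_width: 28.0
grasp_force: 45.2
```

```bash
python3 v.py; ls pics; python3 - <<'E'
from h import *
p=shot("scene"); cv2.imwrite("pics/fin.png",cv2.resize(p["pixels"][90:320,110:360],None,fx=2.6,fy=2.6))
for t in ["vial_a","clamp_knob"]: print(t,[np.round(d["point"]).tolist() for d in spotter.tip_of(p,t)[:5]])
E
```

```text
scene 14
vial_red [458.6 191.7 149.9] 0.4 [251. 144.]
vial_red_mid [496.2 187.5 183.4] 0.44 [260. 140.]
top 15
vial_red [462.5 190.6 150.4] 0.58 [179. 242.]
vial_red_mid [495.4 190.4 181.1] 0.46 [177. 228.]
wrist 16
vial_red [459.8 189.1 148.8] 0.89 [260. 315.]
[526.75905412 188.74402761 197.34539619] 15.8 45.18750877650746
s4.png
s5.png
scene0.png
top0.png
v_scene_11.png
v_scene_14.png
v_top_12.png
v_top_15.png
v_wrist_13.png
v_wrist_16.png
w1.png
w2.png
w3.png
w4.png
vial_a [[464.0, -317.0, 3.0], [510.0, -184.0, 14.0], [508.0, -135.0, 13.0], [508.0, -229.0, 12.0], [419.0, -239.0, -6.0]]
clamp_knob [[621.0, -167.0, 50.0], [511.0, -182.0, 13.0], [495.0, 192.0, 182.0]]
```

View pics/fin.png

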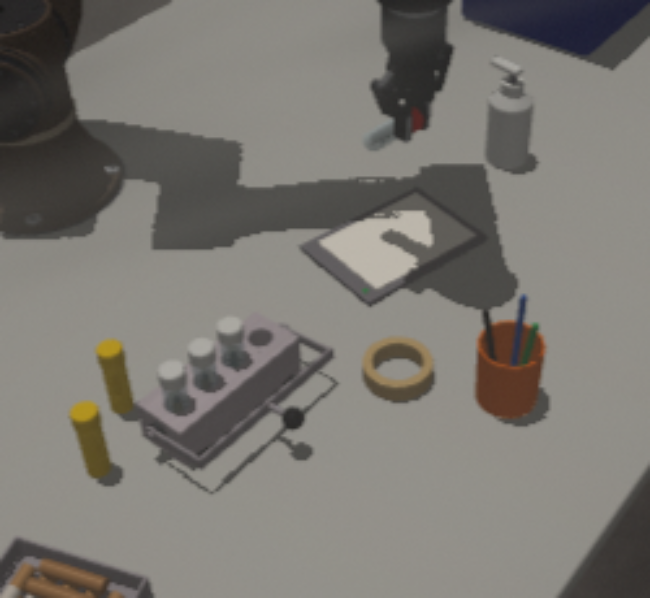

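The final picture shows the vial slanting at (395,130) in the fingers, cap up, above the pad. The three white vials are upright in their sockets, the lever is over, and the bystanders stand where they were. The middle measures (496, 189, 182), slant about 48°. Handing in.

```bash
python3 -c "
from cell import ctrl
print(ctrl.close_job())"
```

```text
the job is handed in; nothing more can be done
None
```

I handed the job in with the red vial held steady about 180 mm above the middle of the light pad, slanting about 48° with the cap up; the lever is over, and the other vials and the bystanders are where they stood.

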